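# Clean a ground plate and gauge it on the comparator stand

## Robot

A 6-joint arm with a two-finger parallel gripper is mounted at the origin on a cart in front of the work surface, level with it; the furniture and walls round the work are solid. World frame = base frame: x ahead of the robot, y to its left, z up, the work surface at z = 0. Lengths are in m, angles in rad, forces in N, time in s.
With the tool pointing down it reaches from about 0.3 to 0.875 m from the base axis. Payload 4.2 kg.
Tool frame: the origin (TCP) lies at the very end of the fingers, on their centre line; the grasp point (between the pads) lies arm.pinch_z behind it (arm.pinch_z is the distance from the TCP to the grasp point, in m); z points along the fingers, y is the line along which they close (so a half turn about z gives the same grasp; the last joint's range is limited). The gripper opens to 85 mm and grips with 20 to 120 N. Pads are 22 mm wide; open, the fingers measure 114 mm over their backs; the gripper's body (76 mm by 85 mm) begins 54 mm behind the grasp point. The pads swing forward as they close: fully open they stand 13 mm farther back than shut.
Start: joints at [-1.178, 0.32, 1.565, -0, 1.257, -0.02], TCP at [0.231, -0.527, 0.231] pointing down, gripper open.
Joint ranges: [-3.11, 3.11], [-0.84, 2.01], [0.21, 2.61], [-1.34, 4.49], [0.05, 2.63], [-2.56, 2.56]. Speed limits (rad/s): [2.57, 2.57, 3.14, 3.14, 3.14, 3.14].

## Interface

Orientations are given as a rotation vector (axis times angle).
In Python, from bench import arm, viewer, probe_bus, ticket gives the robot as it stands (arm), with the cameras (viewer), the readings (probe_bus) and the job (ticket).
- The arm moves only by the shell command python3 inch.py 'ROWS' [FORCE]. ROWS is a JSON list of rows, 1 to 5 of them, each written [opening, [dx, dy, dz], [rx, ry, rz]]: the opening from 0.0 (shut) to 1.0 (fully open), then dx, dy, dz in shares of the most that a row can go, 1 being 50 mm, then a rotation vector rx, ry, rz in fractions of the full range, 1 being 90 degrees; each row shifts and turns the commanded pose from where the row before left it, along the tool's axes as they then stand; what a row does not reach is not made up. A row lasts 1/10 s, in which the tool goes at most 0.05 m and 0.15 rad, less where a joint would pass 70% of its speed; a pose out of reach is approached as far as the arm can. The fingers move at their own pace and stop on an object; FORCE is the grip in N (left out, the last holds). Time passes only in rows, so rows that do not move let the fingers close. It prints the time, the measured TCP pose, the force, the opening and the grip force at its end. Input that does not fit is refused with a message, and nothing moves.
- probe_bus.observe(): the state, without advancing time (a new reading comes with each control period).
- viewer.grab_frame(name): name is "side" or "top" or "wrist"; returns a dict with "pixels" (400x640x3 uint8, red, green, blue), "mtx" (3x3 intrinsics, pixels), "extrinsics" (4x4, takes a point from camera to world coordinates); the wrist camera has in their place "hand_eye" (4x4, takes a point from camera to tool coordinates, whose origin is the TCP and whose axes are the flange's). Camera axes: x right, y up, looking along -z (the intrinsics and any distortion apply to the point x, -y, -z); pixel columns grow to the right and rows downward; lengths in m; the calibration is good to about 2 mm. A picture is of the moment at which its call begins: read the wrist's pose just before it. There is no depth.
- ticket.close_job(): hands the job in; it is judged then, once.
The state is a dict: "time": time; "joint_positions": joint angles; "qvel": joint speeds; "tau": joint torques, N m; "position": TCP position; "eef_rot": TCP orientation; "ft_force": force on the tool from outside, world axes, zero at the start; "torque": the same for the moment, N m; "width": opening from 0.0 (shut) to 1.0 (fully open); "gripper_force": force on a finger pad.
Only numpy, scipy, OpenCV 4.12 (cv2) and the standard library are available. Lean on these libraries where they do the work, as an engineer would, in place of code of your own. Each camera call takes 0.05 s, during which the arm holds its last target. There are 200 camera calls.

## Task

Use the scraper block to sweep all six metal chips off the steel plate into the chip pan beside it, keeping the fingers off the chips, and stand the scraper upright on the bench again. Then swing the gauge arm over the plate by its knob and lower it, without bottoming the sprung foot, until the foot stands on the scribed cross and the dial's pointer lies between the two limit markers, and let go. Leave all other things where they are.

Things in the scene. Friction and masses are not known exactly. Their poses are not given: they have to be found in the camera images.
- stand: Comparator stand, fixed: grey base 28 mm tall, black-capped steel column (20 mm dia, axis 105 mm behind the plate's middle, top 166 mm over the bench). Two steel rails, 121 mm apart inside and 54 mm high, line the plate's long front and back sides; the short sides are open. Origin: on the bench below the plate's middle; x points back to the column, y left along the rails, z up.
- plate: Ground steel plate, 118 x 170 x 20 mm, 2.9 kg, the part to be gauged; lies loose on the stand between the rails (1.5 mm play, keyed underneath). Its top is 48 mm over the bench, 6 mm below the rails' tops; its short edges stand 6 mm proud of the base. Origin: middle of its underside; axes as the stand's (y along the 170 mm).
- cross (a point): Middle of the cross scribed on the plate's top, at the plate's centre.
- chip_pan: Chip pan of grey sheet metal, open on top, 124 (x) x 80 (y) x 23 mm, fixed on the bench at the plate's left or right short edge; its near wall is tucked 4 mm under that edge; floor 1.5 mm thick. Origin: middle of its underside; axes parallel to the stand's.
- calculator: Desk calculator, 125 x 75 x 15 mm, fixed on the bench at the plate's other short edge. Origin: middle of its underside.
- scraper: Scraper block, 80 long (its x) x 24 thick (y) x 50 mm tall: white nylon sole 14 mm high under a pale wooden grip 22 mm thick; about 0.13 kg. Stands upright on the bench, front right. Origin: middle of the sole's underside. Tall machines stand behind and right of it: keep wrist and gripper out of x > 0.58 where y < -0.09, and out of x > 0.36 where y < -0.37.
- chip_0: curled chip of dark steel, about 18 mm across and 7 mm tall, 11 g; starts lying flat on the plate, at least 35 mm from its two short edges. Origin: middle of its underside as it lies at the start.
- chip_1: curled chip of dark steel, about 18 mm across and 7 mm tall, 11 g; starts lying flat on the plate, at least 35 mm from its two short edges. Origin: middle of its underside as it lies at the start.
- chip_2: curled chip of dark steel, about 18 mm across and 7 mm tall, 11 g; starts lying flat on the plate, at least 35 mm from its two short edges. Origin: middle of its underside as it lies at the start.
- chip_3: curled chip of dark steel, about 18 mm across and 7 mm tall, 11 g; starts lying flat on the plate, at least 35 mm from its two short edges. Origin: middle of its underside as it lies at the start.
- chip_4: curled chip of dark steel, about 18 mm across and 7 mm tall, 11 g; starts lying flat on the plate, at least 35 mm from its two short edges. Origin: middle of its underside as it lies at the start.
- chip_5: curled chip of dark steel, about 18 mm across and 7 mm tall, 11 g; starts lying flat on the plate, at least 35 mm from its two short edges. Origin: middle of its underside as it lies at the start.
- gauge_lift (a joint): Height of the gauge arm on the column, m, up positive: 0 when the free foot would just meet the plate's top. Slides from -0.012 to 0.050; friction holds it where it is left (about 4 N to push down, 15 N to raise). Starts at 0.02 to 0.045.
- gauge_arm (a joint): Swing of the gauge arm about the column, rad: 0 when it points straight forward (-x of the stand) with the foot over the plate's middle; grows counter-clockwise from above, so that at 1.57 it points right (-y of the stand). Range -0.5 to 1.9; stiff (0.06 N m), stays where it is left. Starts parked at 1.4 to 1.7.
- knob_grip (a point): On the axis of the black round knob (20 mm dia, 30 mm tall, upright) on the gauge arm, 55 mm from the column's axis; 23 mm over the arm's flat top (arm 16 mm wide), 11 mm under the knob's top. The dial (48 mm dia, 16 mm thick, facing out along the arm) stands on the arm's end 50 mm farther out and rises 34 mm over this point.
- foot (a point): Lowest point of the gauge's ball-ended foot (ball 10 mm dia in a 12 mm collar), under the dial, 105 mm from the column's axis on the line through the knob.
- foot_slide (a joint): How far the sprung foot is pushed up into the gauge, m: 0 free, 0.010 bottomed; light spring (0.6 N at first, 1.2 N at 0.004). The dial's pointer shows it: straight up at 0, clockwise, one turn for 0.010 m; the two black limit markers on the bezel stand at 0.002 and 0.006.
- vee_block: Steel vee block, 50 x 50 x 35 mm, loose bystander among three places with the scraper. Origin: middle of its underside.
- loupe: Black eye loupe, 35 mm dia, 30 mm tall, loose bystander among the same three places. Origin: middle of its underside.
- hex_key: Dark hex key, 27 x 79 x 6 mm, loose bystander on the bench, right of the stand. Origin: middle of its underside.
- indenter_case: Small plastic case with a lid, 38 x 56 x 22 mm, loose bystander, right. Origin: middle of its underside.
- oil_bottle: Oil bottle with a spout, 47 mm dia, 146 mm tall, loose bystander, left of the stand. Origin: middle of its underside.
- bush: Turned steel bush, 38 mm dia, 22 mm tall, loose bystander, behind and left of the plate. Origin: middle of its underside.

How it is judged:
On the way, in this order (a step that is already met when the one before it is completed fails the run):
1. all six chips lie in the chip pan (x of chip_0 in the frame of chip_pan between -0.062 and 0.062 m and y of chip_0 in the frame of chip_pan between -0.04 and 0.04 m and z of each of chip_0, chip_1, chip_2, chip_3, chip_4, chip_5 in the frame of chip_pan below 0.026 m and x of chip_1 in the frame of chip_pan between -0.062 and 0.062 m and y of chip_1 in the frame of chip_pan between -0.04 and 0.04 m and x of chip_2 in the frame of chip_pan between -0.062 and 0.062 m and y of chip_2 in the frame of chip_pan between -0.04 and 0.04 m and x of chip_3 in the frame of chip_pan between -0.062 and 0.062 m and y of chip_3 in the frame of chip_pan between -0.04 and 0.04 m and x of chip_4 in the frame of chip_pan between -0.062 and 0.062 m and y of chip_4 in the frame of chip_pan between -0.04 and 0.04 m and x of chip_5 in the frame of chip_pan between -0.062 and 0.062 m and y of chip_5 in the frame of chip_pan between -0.04 and 0.04 m), for 0.2 s.
2. the gauge's foot stands on the plate at the scribed cross, pushed in 2 to 6 mm (value of joint foot_slide between 0.002 and 0.006 m and horizontal distance between foot and cross below 0.01 m and contact force between foot_slide and plate above 0.3 N), for 0.2 s.
At the end, for the whole second after the job is handed in: All six chips lie in the chip pan. The gauge's foot rests on the plate within 10 mm of the scribed cross, pushed in between 2 and 6 mm (pointer between the limit markers), and stays so. The plate still lies flat on the stand, and the scraper stands upright and at rest on the bench (all of step 1 and all of step 2 and height (world z) of scraper below 0.006 m and angle between scraper's own z axis and vertical below 0.15 rad and linear speed of scraper below 0.02 m/s and z of plate in the frame of stand below 0.031 m and velocity of joint gauge_lift below 0.003 m/s); the robot touches nothing.
It fails at once if a chip is touched by the fingers (contact force between the fingers and chip_0 above 0.5 N or contact force between the fingers and chip_1 above 0.5 N or contact force between the fingers and chip_2 above 0.5 N or contact force between the fingers and chip_3 above 0.5 N or contact force between the fingers and chip_4 above 0.5 N or contact force between the fingers and chip_5 above 0.5 N).
It fails at once if the gauge's foot is bottomed (pushed in more than 9 mm) (value of joint foot_slide above 0.009 m).
It fails at once if a bystander is moved by more than 25 mm, or the oil bottle is tipped (distance of any of vee_block, loupe, hex_key, oil_bottle, bush, indenter_case from where it was at the start of the episode above 0.025 m or angle between oil_bottle's own z axis and vertical above 0.4 rad).
It also fails if it takes over 72 s, if anything falls off the work surface, if the arm or the gripper's body presses on something with over 40 N, if the wrist force passes 120 N, or if a joint passes its speed limit or range.

## Working session

There is one attempt and no reset: what is moved stays moved. The work goes in short steps, Python scripts to look and compute and a shell command to move; the robot and the scene stay as the last step left them, time stands still between calls to the robot, and variables do not carry over. Pictures are saved under pics/ and viewed, at most 10 in all, crops included, and the job is handed in when it is done.

```bash
ls; mkdir -p pics; python3 - <<'E'
from bench import arm, viewer, probe_bus, ticket
import cv2,numpy as np
print(arm.pinch_z,probe_bus.observe())
for n in("top","side"):
    f=viewer.grab_frame(n);cv2.imwrite(f"pics/{n}0.png",f["pixels"][:,:,::-1])
    np.savez(f"{n}.npz",K=f["mtx"],E=f["extrinsics"]);print(n,f["mtx"],f["extrinsics"],[k for k in f])
E
```

```text
bench.py
inch.py
pics
0.0187 {'time': 0.0, 'joint_positions': array([-1.17800258e+00,  3.20294460e-01,  1.56567548e+00,  2.65098839e-05,
        1.25738790e+00, -1.99886097e-02]), 'qvel': array([-2.39672473e-04,  6.72655942e-04,  7.33641963e-05, -3.00444954e-04,
       -9.56794948e-04, -6.08474005e-04]), 'tau': array([ 2.79668289e-03, -4.15510011e+01, -2.34156615e+01,  5.41993450e-05,
        8.36911466e-03,  5.97942304e-06]), 'position': array([ 0.23049987, -0.52626189,  0.23048216]), 'eef_rot': array([-3.07321836e+00, -6.43434452e-01,  4.74679623e-04]), 'ft_force': array([0.17660831, 1.05369092, 0.0193186 ]), 'torque': array([-0.02954118, -0.01922799, -0.03545401]), 'gripper_force': 0.0, 'width': 0.9987137259889537}
top [[496.02457157   0.         318.17713689]
 [  0.         496.02457157 198.44971325]
 [  0.           0.           1.        ]] [[-0.00374009  0.97659543 -0.21505203  0.33024069]
 [-0.9999832  -0.00270034  0.00512845  0.09201607]
 [ 0.00442771  0.2150676   0.97658913  1.28759886]
 [ 0.          0.          0.          1.        ]] ['pixels', 'mtx', 'extrinsics']
side [[483.83843357   0.         321.91464077]
 [  0.         483.83843357 189.92618709]
 [  0.           0.           1.        ]] [[-0.88158144  0.23466353 -0.40956953  0.05163748]
 [-0.47149038 -0.39620997  0.78785435  1.07287751]
 [ 0.02260515  0.88766586  0.45993295  0.69181299]
 [ 0.          0.          0.          1.        ]] ['pixels', 'mtx', 'extrinsics']
```

View pics/top0.png

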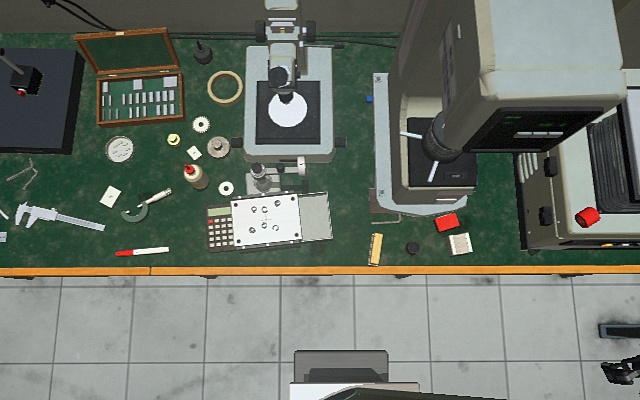

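View pics/side0.png

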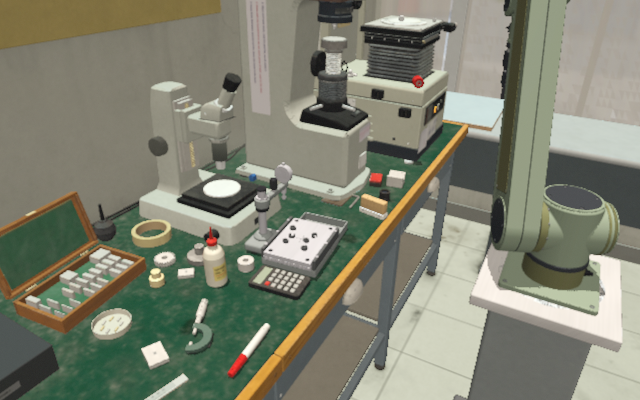

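```bash
python3 - <<'E'
import cv2
a=cv2.imread("pics/top0.png");b=cv2.imread("pics/side0.png")
c=cv2.resize(a[150:270,200:400],None,fx=4,fy=4,interpolation=cv2.INTER_CUBIC)
cv2.imwrite("pics/c0.png",c)
E
cat > h.py <<'E'
import numpy as np
from scipy.spatial.transform import Rotation as R
def ray(n,u,v,z):
    d=np.load(n+".npz");K,E=d["K"],d["E"]
    p=np.linalg.solve(K,[u,v,1]);r=E[:3,:3]@[p[0],-p[1],-p[2]]
    c=E[:3,3];return c+r*(z-c[2])/r[2]
def proj(n,P):
    d=np.load(n+".npz");K,E=d["K"],d["E"]
    q=E[:3,:3].T@(np.asarray(P)-E[:3,3]);q=K@[q[0],-q[1],-q[2]];return q[:2]/q[2]
E
```

```text
(no output)
```

View pics/c0.png

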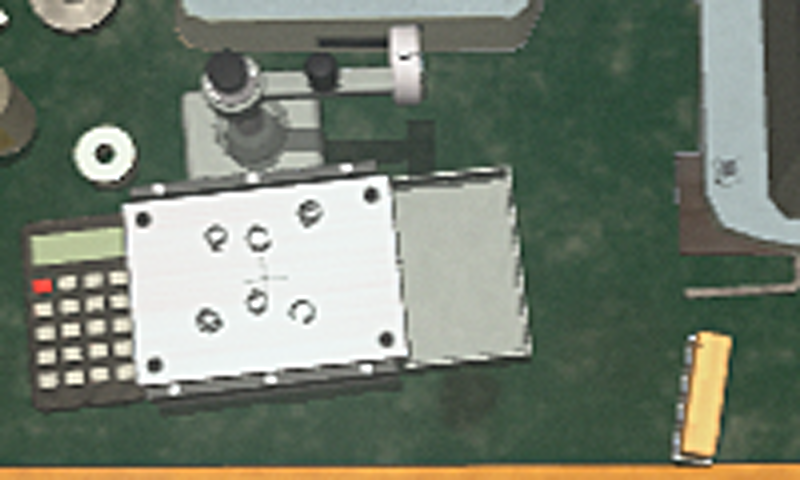

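```bash
python3 - <<'E'
from h import *
f=lambda x,y,z:ray("top",200+(x+.5)/4-.5,150+(y+.5)/4-.5,z)
c=f(268,277,.048);print("cross",c)
tl,tr,br,bl=[f(*p,.048) for p in((124,205),(388,180),(408,357),(142,385))]
print("plate c",(tl+tr+br+bl)/4,np.linalg.norm(tl-tr),np.linalg.norm(bl-br),np.linalg.norm(tl-bl),np.linalg.norm(tr-br))
h=[f(*p,.048) for p in((143,220),(371,195),(386,340),(155,365))]
print("holes c",sum(h)/4, "corners",tl,tr,br,bl)
for a,b in((tr,tl),(br,bl),(h[1],h[0]),(h[2],h[3])):
    d=a-b;print("yaw of -y axis",np.degrees(np.arctan2(d[1],d[0]))+90)  # stand yaw
for a,b in((bl,tl),(br,tr),(h[3],h[0]),(h[2],h[1])):
    d=b-a;print("yaw x axis",np.degrees(np.arctan2(d[1],d[0])))
col=f(225,70,.166);print("col",col,np.linalg.norm(col-c))
d=col-c;print("yaw col",np.degrees(np.arctan2(d[1],d[0])), np.linalg.norm(d[:2]))
print("scraper top",[f(*p,.05).round(4) for p in((695,333),(732,335),(718,460),(683,457))])
print("pan far corners",f(511,170,.023),f(531,353,.023))
print("chips",[f(*p,.05).round(3) for p in((215,237),(258,238),(310,212),(208,321),(257,301),(302,312))])
print("hex",[f(*p,.003).round(3) for p in((686,293),(800,290),(797,255))],"knob",f(321,66,.14),"dial",f(405,62,.15))
E
```

```text
cross [0.55055657 0.21637964 0.048     ]
plate c [0.548084   0.21782806 0.048     ] 0.16920212834203208 0.16733161438849106 0.11631223806766171 0.11487822994008677
holes c [0.54901936 0.21895744 0.048     ] corners [0.59748471 0.30915562 0.048     ] [0.61339898 0.14070356 0.048     ] [0.49928212 0.12749937 0.048     ] [0.48217019 0.29395372 0.048     ]
yaw of -y axis 5.396919676262257
yaw of -y axis 5.869534391472229
yaw of -y axis 6.256692327226418
yaw of -y axis 6.054116266610521
yaw x axis 7.5099902870102415
yaw x axis 6.600208602105102
yaw x axis 6.451677702466571
yaw x axis 6.187433000911173
col [0.6528992  0.23204878 0.166     ] 0.1569826006375027
yaw col 8.704655682636322 0.10353519644504322
scraper top [array([ 0.5136, -0.0531,  0.05  ]), array([ 0.5123, -0.0764,  0.05  ]), array([ 0.4341, -0.0652,  0.05  ]), array([ 0.436 , -0.0435,  0.05  ])]
pan far corners [0.62560374 0.06123014 0.023     ] [0.50502505 0.04933061 0.023     ]
chips [array([0.576, 0.25 , 0.05 ]), array([0.575, 0.223, 0.05 ]), array([0.592, 0.19 , 0.05 ]), array([0.522, 0.253, 0.05 ]), array([0.535, 0.223, 0.05 ]), array([0.528, 0.194, 0.05 ])]
hex [array([ 0.547, -0.053,  0.003]), array([ 0.549, -0.128,  0.003]), array([ 0.572, -0.127,  0.003])] knob [0.66273171 0.17772109 0.14      ] dial [0.66218747 0.12697429 0.15      ]
```

The manual's scale: shifts go in shares of 50 mm and turns go in shares of 90 degrees. Converting my numbers, 0.135 rad / 1.5708 = 0.0859.

```bash
cat >> h.py <<'E'
def to(x,y,z,yaw=None):
    """tool-frame shift to world target, after optional rotation making tool x point at yaw deg"""
    from bench import arm, viewer, probe_bus, ticket
    s=probe_bus.observe();Rt=R.from_rotvec(s["eef_rot"]).as_matrix()
    cur=np.degrees(np.arctan2(Rt[1,0],Rt[0,0]))
    rz=0 if yaw is None else -np.radians((yaw-cur+180)%360-180)
    R2=Rt@R.from_rotvec([0,0,rz]).as_matrix()
    d=np.array([x,y,z])-s["position"]
    print("t",round(s["time"],2),"pos",s["position"].round(4),"yaw",cur.round(2),"tilt z",Rt[:,2].round(4),"rz",round(rz,4),"shift now",(Rt.T@d).round(4),"after turn",(R2.T@d).round(4),"f",s["ft_force"].round(1),"q",s["joint_positions"].round(2),"w",round(s["width"],3))
E
python3 - <<'E'
from h import *
to(.474,-.06,.15,-7.5); print(ray("top",412,248,.03),proj("top",[.474,-.06,.05]))
E
python3 inch.py '[[0.6,[0,0,0],[0,0,0.0859]],[0.6,[0,0,0],[0,0,0.0859]],[0.6,[0,0,0],[0,0,0.0859]],[0.6,[0,0,0],[0,0,0.0859]]]' 40
python3 -c "
from h import *
to(.474,-.06,.12,-7.5)"
```

```text
t 0.1 pos [ 0.2305 -0.5263  0.2306] yaw 23.65 tilt z [-6.0e-04  1.5e-03 -1.0e+00] rz 0.5437 shift now [ 0.4101 -0.3293  0.0811] after turn [ 0.1806 -0.494   0.0811] f [0.6 0.5 0.3] q [-1.18  0.32  1.57  0.    1.26 -0.02] w 1.002
[ 0.47751997 -0.15264089  0.03      ] [376.56336245 248.58411864]
time: 0.5
position: [0.2306, -0.5265, 0.2308]
eef_rot: [-3.134, 0.208, 0.001]
ft_force: [-0.4, 0.1, 0.8]
width: 0.6
gripper_force: 0.0
t 0.5 pos [ 0.2306 -0.5265  0.2308] yaw -7.61 tilt z [-4.e-04  9.e-04 -1.e+00] rz -0.0019 shift now [ 0.1796 -0.4945  0.1112] after turn [ 0.1805 -0.4942  0.1112] f [-0.4  0.1  0.8] q [-1.18  0.32  1.57  0.    1.26  0.53] w 0.6
```

To row units: -0.045 m is -0.9.

```bash
python3 inch.py '[[0.6,[0,-0.9,0],[0,0,0]],[0.6,[0,-0.9,0],[0,0,0]],[0.6,[0,-0.9,0],[0,0,0]],[0.6,[0,-0.9,0],[0,0,0]],[0.6,[0,-0.9,0],[0,0,0]]]' >/dev/null; python3 inch.py '[[0.6,[0.6,-0.8,0.2],[0,0,0]],[0.6,[0.6,-0.8,0.2],[0,0,0]],[0.6,[0.6,-0.8,0.2],[0,0,0]],[0.6,[0.6,-0.8,0.2],[0,0,0]],[0.6,[0.6,-0.8,0.2],[0,0,0]]]'>/dev/null
python3 inch.py '[[0.6,[0.3,-0.7,0.2],[0,0,0]],[0.6,[0.3,-0.68,0.2],[0,0,0]],[0.6,[0,0,0],[0,0,0]]]'
python3 - <<'E'
from h import *
to(.474,-.06,.018,-7.5)
from bench import arm, viewer, probe_bus, ticket
import cv2
f=viewer.grab_frame("wrist");cv2.imwrite("pics/w1.png",f["pixels"][:,:,::-1]);np.savez("wrist.npz",K=f["mtx"],H=f["hand_eye"]);print(f["mtx"],f["hand_eye"])
E
```

```text
time: 1.8
position: [0.4694, -0.0598, 0.1607]
eef_rot: [-3.134, 0.192, 0.004]
ft_force: [-0.6, -0.5, -0.0]
width: 0.603
gripper_force: 0.0
t 1.8 pos [ 0.4694 -0.0598  0.1607] yaw -7.02 tilt z [-0.0022  0.0014 -1.    ] rz 0.0085 shift now [ 0.0049 -0.0002  0.1427] after turn [ 0.0049 -0.0002  0.1427] f [-0.6 -0.5 -0. ] q [-0.15  0.22  1.9   0.    1.03  1.54] w 0.603
[[275.87699134   0.         322.13095605]
 [  0.         275.87699134 198.10714929]
 [  0.           0.           1.        ]] [[-3.65312270e-04  9.48259434e-01  3.17496319e-01  8.24891957e-02]
 [ 9.99999842e-01  4.82153068e-04 -2.89433221e-04 -4.65630593e-05]
 [-4.27539607e-04  3.17496163e-01 -9.48259460e-01 -1.42364559e-01]
 [ 0.00000000e+00  0.00000000e+00  0.00000000e+00  1.00000000e+00]]
```

View pics/w1.png

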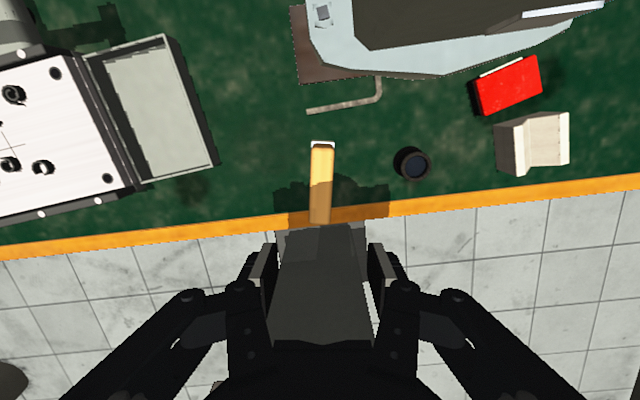

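```bash
cat >> h.py <<'E'
def wray(pos,rot,u,v,z):
    d=np.load("wrist.npz");K,H=d["K"],d["H"];T=np.eye(4);T[:3,:3]=R.from_rotvec(rot).as_matrix();T[:3,3]=pos
    E=T@H;p=np.linalg.solve(K,[u,v,1]);r=E[:3,:3]@[p[0],-p[1],-p[2]];c=E[:3,3];return c+r*(z-c[2])/r[2]
E
python3 - <<'E'
from h import *
P=([0.4694,-0.0598,0.1607],[-3.134,0.192,0.004])
for u,v in((311,150),(334,150),(310,221),(331,223)):print(wray(*P,u,v,.05).round(4))
E
```

```text
[ 0.5142 -0.0549  0.05  ]
[ 0.5116 -0.0758  0.05  ]
[ 0.4445 -0.0444  0.05  ]
[ 0.4398 -0.0649  0.05  ]
```

To row units: 0.04 m is 0.8, 0.004 m is 0.08, 0.017 rad / 1.5708 = 0.0108.

```bash
python3 inch.py '[[0.6,[0.08,0,0.8],[0,0,0.0108]],[0.6,[0,0,0.8],[0,0,0]],[0.6,[0,0,0.8],[0,0,0]],[0.6,[0,0,0.44],[0,0,0]],[0.6,[0,0,0],[0,0,0]]]'; python3 inch.py '[[0.0,[0,0,0],[0,0,0]],[0,[0,0,0],[0,0,0]],[0,[0,0,0],[0,0,0]],[0,[0,0,0],[0,0,0]],[0,[0,0,0],[0,0,0]]]' 60
python3 -c "
from h import *
to(.474,-.06,.018,-8)"
```

```text
time: 2.35
position: [0.4696, -0.0642, 0.0179]
eef_rot: [-3.133, 0.228, 0.011]
ft_force: [-0.7, -1.1, 0.0]
width: 0.602
gripper_force: 0.0
time: 2.85
position: [0.4737, -0.064, 0.0219]
eef_rot: [3.133, -0.226, 0.006]
ft_force: [-0.5, -1.4, 7.9]
width: 0.248
gripper_force: 59.8
t 2.85 pos [ 0.4737 -0.064   0.0219] yaw -8.25 tilt z [ 0.0036 -0.0011 -1.    ] rz -0.0044 shift now [-0.0003 -0.004   0.0039] after turn [-0.0003 -0.004   0.0039] f [-0.5 -1.4  7.9] q [-0.16  0.41  2.06 -0.    0.67  1.56] w 0.248
```

To row units: -0.04 m is -0.8, -0.03 m is -0.6, -0.125 rad / 1.5708 = -0.0796.

```bash
cat >> h.py <<'E'
YAW=6.2;C=np.array([.549,.218])
def st(x,y):
    c,s=np.cos(np.radians(YAW)),np.sin(np.radians(YAW));return C+[c*x-s*y,s*x+c*y]
E
python3 inch.py '[[0,[0,0,-0.6],[0,0,0]],[0,[0,0,-0.8],[0,0,0]],[0,[0,0,-0.8],[0,0,-0.0796]],[0,[0,0,0],[0,0,-0.0796]],[0,[0,0,0],[0,0,0]]]'
python3 -c "
from h import *
to(*st(.016,.07),.13,YAW)"
```

```text
time: 3.35
position: [0.4729, -0.0636, 0.1319]
eef_rot: [3.136, 0.166, 0.005]
ft_force: [-0.2, -0.4, -2.5]
width: 0.25
gripper_force: 59.1
t 3.35 pos [ 0.4729 -0.0636  0.1319] yaw 6.06 tilt z [ 3.4e-03 -7.0e-04 -1.0e+00] rz -0.0025 shift now [ 0.1212 -0.342   0.0019] after turn [ 0.122  -0.3417  0.0019] f [-0.2 -0.4 -2.5] q [-0.16  0.26  1.93 -0.    0.95  1.31] w 0.25
```

To row units: -0.043 m is -0.86, 0.02 m is 0.4.

```bash
python3 inch.py '[[0,[0.2,-0.86,0],[0,0,0]],[0,[0.2,-0.86,0],[0,0,0]],[0,[0.2,-0.86,0],[0,0,0]],[0,[0.2,-0.86,0],[0,0,0]],[0,[0.4,-0.86,0],[0,0,0]]]' >/dev/null;  python3 inch.py '[[0,[0.4,-0.86,0],[0,0,0]],[0,[0.4,-0.86,0],[0,0,0]],[0,[0.4,-0.82,0],[0,0,0]],[0,[0,0,0],[0,0,0]]]'
python3 - <<'E'
from h import *
to(*st(.016,.07),.073,YAW)
from bench import arm, viewer, probe_bus, ticket
import cv2
s=probe_bus.observe();f=viewer.grab_frame("wrist");cv2.imwrite("pics/w2.png",f["pixels"][:,:,::-1]);print(s["position"],s["eef_rot"])
E
```

```text
time: 4.25
position: [0.5567, 0.2943, 0.1286]
eef_rot: [-3.135, -0.168, -0.001]
ft_force: [-1.1, -0.8, -1.1]
width: 0.246
gripper_force: 59.4
t 4.25 pos [0.5567 0.2943 0.1286] yaw 6.15 tilt z [ 5.0e-04  1.9e-03 -1.0e+00] rz -0.0009 shift now [0.0001 0.0051 0.0556] after turn [0.0001 0.0051 0.0556] f [-1.1 -0.8 -1.1] q [0.47 0.48 1.58 0.   1.08 1.93] w 0.246
[0.55667267 0.294261   0.12862753] [-3.13525322e+00 -1.68336076e-01 -9.26178101e-04]
```

View pics/w2.png

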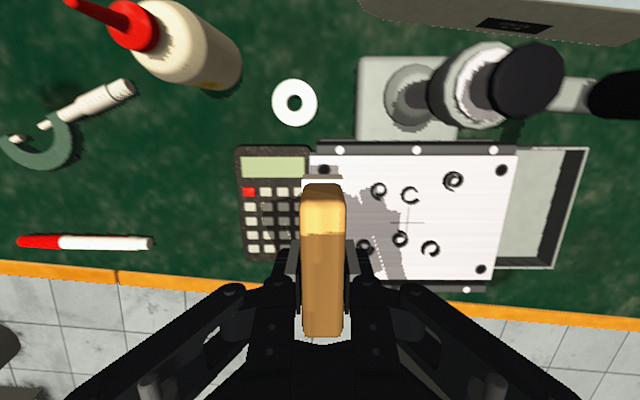

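```bash
python3 - <<'E'
from h import *
P=([0.55667,0.29426,0.12863],[-3.13525,-0.16834,-.0009])
w=lambda u,v,z:wray(*P,u,v,z)
print("cross",w(406,221,.048),st(0,0))
a,b,c=w(324,169,.048),w(501,171,.048),w(480,268,.048)
print(a,b,c,(a+c)/2,np.degrees(np.arctan2(*(b-a)[1::-1]))+90)
r=[w(340,150,.054),w(494,149,.054)];print("back rail screws",r)
cc,ss=np.cos(np.radians(6.2)),np.sin(np.radians(6.2))
for q in(w(378,190,.05),w(411,195,.05),w(453,181,.05),w(365,245,.05),w(400,239,.05),w(430,248,.05),*r):
    d=q[:2]-C;print((d@[cc,ss]).round(3),(d@[-ss,cc]).round(3))
zt=.1286+.028
print("scraper top",[w(u,v,zt).round(4) for u,v in((302,184),(344,184),(303,338),(343,338))])
E
```

```text
cross [0.55133535 0.21989356 0.048     ] [0.549 0.218]
[0.58977961 0.2963924  0.048     ] [0.60372892 0.15109498 0.048     ] [0.51206021 0.141871   0.048     ] [0.55091991 0.2191317  0.048     ] 5.4838868043437685
back rail screws [array([0.60751126, 0.28574933, 0.054     ]), array([0.62116404, 0.16607761, 0.054     ])]
0.032 0.028
0.027 0.0
0.039 -0.033
-0.02 0.037
-0.014 0.006
-0.023 -0.022
0.065 0.061
0.066 -0.059
scraper top [array([0.606 , 0.3082, 0.1566]), array([0.6079, 0.2903, 0.1566]), array([0.5223, 0.3007, 0.1566]), array([0.5245, 0.2797, 0.1566])]
```

```bash
sed -i 's/^YAW=.*/YAW=6.0;C=np.array([.550,.219])/' h.py; python3 - <<'E'
from h import *
P=([0.55667,0.29426,0.12863],[-3.13525,-0.16834,-.0009])
for z in(.1566,.159):print([wray(*P,u,v,z).round(4) for u,v in((323,197),(323,338))])
print(st(.016,.07))
to(*st(.014,.07),.076)
import cv2
a=cv2.imread("pics/w2.png")[170:350,280:370];print(a[5:35,40].tolist())
E
```

```text
[array([0.6011, 0.2986, 0.1566]), array([0.5234, 0.2902, 0.1566])]
[array([0.6019, 0.2987, 0.159 ]), array([0.5258, 0.2905, 0.159 ])]
[0.55859536 0.29028899]
t 4.3 pos [0.5553 0.2913 0.1284] yaw 6.12 tilt z [-0.0021 -0.0011 -1.    ] rz 0 shift now [0.0012 0.0013 0.0524] after turn [0.0012 0.0013 0.0524] f [-0.1 -0.5 -1.1] q [ 0.46  0.48  1.58 -0.    1.08  1.93] w 0.246
[[105, 123, 132], [104, 123, 131], [102, 121, 131], [107, 130, 143], [226, 236, 232], [255, 255, 255], [255, 255, 255], [255, 255, 250], [62, 86, 109], [23, 53, 81], [32, 62, 89], [32, 62, 88], [37, 67, 93], [36, 65, 91], [36, 64, 91], [36, 63, 87], [37, 67, 92], [38, 73, 102], [40, 75, 105], [41, 75, 105], [41, 74, 106], [40, 75, 106], [38, 74, 104], [41, 74, 102], [46, 84, 118], [58, 111, 153], [69, 133, 183], [83, 160, 216], [97, 178, 234], [98, 183, 236]]
```

To row units: 0.025 m is 0.5, -0.002 m is -0.04.

```bash
python3 inch.py '[[0,[-0.04,0,0.5],[0,0,0]],[0,[0,0,0.4],[0,0,0]],[0,[0,0,0.14],[0,0,0]],[0,[0,0,0],[0,0,0]],[0,[0,0,0],[0,0,0]]]'
python3 -c "
from h import *
to(*st(.011,-.085),.0715,YAW)"
```

```text
time: 4.8
position: [0.554, 0.2886, 0.0788]
eef_rot: [-3.137, -0.164, -0.001]
ft_force: [0.1, 0.1, -1.2]
width: 0.245
gripper_force: 59.4
t 4.8 pos [0.554  0.2886 0.0788] yaw 5.99 tilt z [ 6.e-04  1.e-04 -1.e+00] rz -0.0002 shift now [-0.0003  0.1538  0.0073] after turn [-0.0003  0.1538  0.0073] f [ 0.1  0.1 -1.2] q [ 0.46  0.52  1.65 -0.    0.97  1.93] w 0.245
```

To row units: 0.003 m is 0.06, 0.001 m is 0.02.

```bash
python3 inch.py '[[0,[0,0,0.06],[0,0,0]],[0,[0,0,0.06],[0,0,0]],[0,[0,0,0.02],[0,0,0]],[0,[0,0,0],[0,0,0]]]'
python3 -c "
from h import *
to(*st(.011,-.085),.0715,YAW)"
```

```text
time: 5.2
position: [0.5537, 0.289, 0.0712]
eef_rot: [3.137, 0.166, -0.0]
ft_force: [0.5, 0.2, -0.7]
width: 0.25
gripper_force: 59.4
t 5.2 pos [0.5537 0.289  0.0712] yaw 6.06 tilt z [-0.e+00 -1.e-04 -1.e+00] rz 0.001 shift now [-1.000e-04  1.542e-01 -2.000e-04] after turn [ 0.      0.1542 -0.0002] f [ 0.5  0.2 -0.7] q [ 0.46  0.53  1.66 -0.    0.95  1.93] w 0.25
```

Sweep, pass 1 (slow).

To row units: 0.012 m is 0.24.

```bash
for n in 1; do python3 inch.py '[[0,[0,0.24,0],[0,0,0]],[0,[0,0.24,0],[0,0,0]],[0,[0,0.24,0],[0,0,0]],[0,[0,0.24,0],[0,0,0]],[0,[0,0.24,0],[0,0,0]]]' | sed -n '2p;4p'; python3 inch.py '[[0,[0,0.24,0],[0,0,0]],[0,[0,0.24,0],[0,0,0]],[0,[0,0.24,0],[0,0,0]],[0,[0,0.24,0],[0,0,0]],[0,[0,0.24,0],[0,0,0]]]'| sed -n '2p;4p';  python3 inch.py '[[0,[0,0.24,0],[0,0,0]],[0,[0,0.24,0],[0,0,0]],[0,[0,0.2,0],[0,0,0]],[0,[0,0,0],[0,0,0]],[0,[0,0,0],[0,0,0]]]'; done
python3 - <<'E'
from h import *
to(*st(-.018,.07),.13,YAW)
from bench import arm, viewer, probe_bus, ticket
import cv2
f=viewer.grab_frame("wrist");cv2.imwrite("pics/w3.png",f["pixels"][:,:,::-1])
E
```

```text
position: [0.5602, 0.2279, 0.0713]
ft_force: [0.5, 0.6, -1.5]
position: [0.5665, 0.1687, 0.0713]
ft_force: [0.4, 0.5, -1.2]
time: 6.7
position: [0.57, 0.1357, 0.0713]
eef_rot: [-3.137, -0.165, -0.0]
ft_force: [-0.2, 0.3, -1.4]
width: 0.247
gripper_force: 59.5
t 6.7 pos [0.57   0.1357 0.0713] yaw 6.03 tilt z [ 0.e+00  1.e-04 -1.e+00] rz 0.0005 shift now [-0.0291 -0.155  -0.0587] after turn [-0.0292 -0.155  -0.0587] f [-0.2  0.3 -1.4] q [0.21 0.48 1.75 0.   0.91 1.68] w 0.247
```

View pics/w3.png

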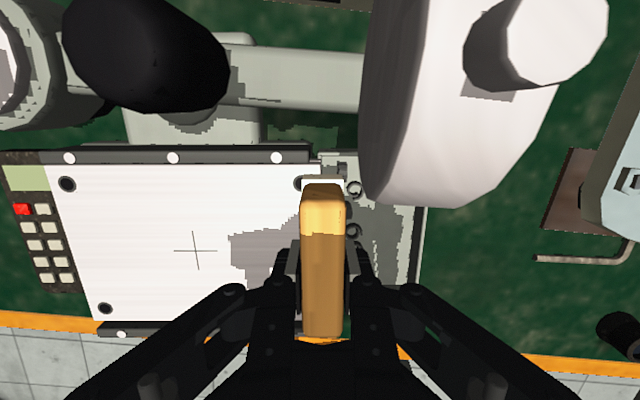

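To row units: -0.04 m is -0.8, -0.03 m is -0.6.

```bash
python3 inch.py '[[0,[0,0,-0.6],[0,0,0]],[0,[0,-0.6,-0.4],[0,0,0]],[0,[-0.3,-0.8,0],[0,0,0]],[0,[-0.28,-0.8,0],[0,0,0]],[0,[0,-0.8,0],[0,0,0]]]' >/dev/null; python3 inch.py '[[0,[0,-0.1,0.4],[0,0,0]],[0,[0,0,0.4],[0,0,0]],[0,[0,0,0.16],[0,0,0]],[0,[0,0,0],[0,0,0]],[0,[0,0,0],[0,0,0]]]'
python3 -c "
from h import *
to(*st(-.018,-.085),.0715,YAW)"
```

```text
time: 7.75
position: [0.5252, 0.2871, 0.0738]
eef_rot: [-3.137, -0.166, -0.001]
ft_force: [0.5, -0.1, -1.6]
width: 0.248
gripper_force: 59.6
t 7.75 pos [0.5252 0.2871 0.0738] yaw 6.05 tilt z [ 9.e-04  4.e-04 -1.e+00] rz 0.0009 shift now [-0.0006  0.1553  0.0023] after turn [-0.0005  0.1553  0.0023] f [ 0.5 -0.1 -1.6] q [ 0.48  0.49  1.72 -0.    0.93  1.95] w 0.248
```

To row units: 0.012 m is 0.24, 0.002 m is 0.04.

```bash
python3 inch.py '[[0,[0,0,0.04],[0,0,0]],[0,[0,0,0],[0,0,0]],[0,[0,0.24,0],[0,0,0]],[0,[0,0.24,0],[0,0,0]],[0,[0,0.24,0],[0,0,0]]]' | sed -n '2p;4p'; python3 inch.py '[[0,[0,0.24,0],[0,0,0]],[0,[0,0.24,0],[0,0,0]],[0,[0,0.24,0],[0,0,0]],[0,[0,0.24,0],[0,0,0]],[0,[0,0.24,0],[0,0,0]]]'| sed -n '2p;4p';  python3 inch.py '[[0,[0,0.24,0],[0,0,0]],[0,[0,0.24,0],[0,0,0]],[0,[0,0.24,0],[0,0,0]],[0,[0,0.24,0],[0,0,0]],[0,[0,0.24,0],[0,0,0]]]'| sed -n '2p;4p';  python3 inch.py '[[0,[0,0,0],[0,0,0]],[0,[0,0,-0.6],[0,0,0]],[0,[0,0,-0.8],[0,0,0]],[0,[0,0,-0.8],[0,0,0]],[0,[0,0.6,0],[0,0,0]]]'
python3 - <<'E'
from h import *
to(.474,-.062,.13,-8)
from bench import arm, viewer, probe_bus, ticket
import cv2
f=viewer.grab_frame("top");cv2.imwrite("pics/t4.png",cv2.resize(f["pixels"][150:270,200:400,::-1],None,fx=4,fy=4,interpolation=cv2.INTER_CUBIC))
E
```

```text
position: [0.5287, 0.2497, 0.0714]
ft_force: [0.0, 0.9, -1.2]
position: [0.535, 0.1904, 0.0713]
ft_force: [-0.3, -0.1, -1.3]
position: [0.5413, 0.1308, 0.0713]
ft_force: [-0.5, 0.5, -0.7]
time: 9.75
position: [0.5479, 0.1049, 0.1873]
eef_rot: [-3.134, -0.172, -0.02]
ft_force: [1.3, -0.0, -1.5]
width: 0.246
gripper_force: 59.6
t 9.75 pos [0.5479 0.1049 0.1873] yaw 6.27 tilt z [ 0.0126  0.0039 -0.9999] rz 0.2491 shift now [-0.0925  0.158   0.0558] after turn [-0.0507  0.1759  0.0558] f [ 1.3 -0.  -1.5] q [0.17 0.32 1.68 0.   1.13 1.63] w 0.246
```

View pics/t4.png

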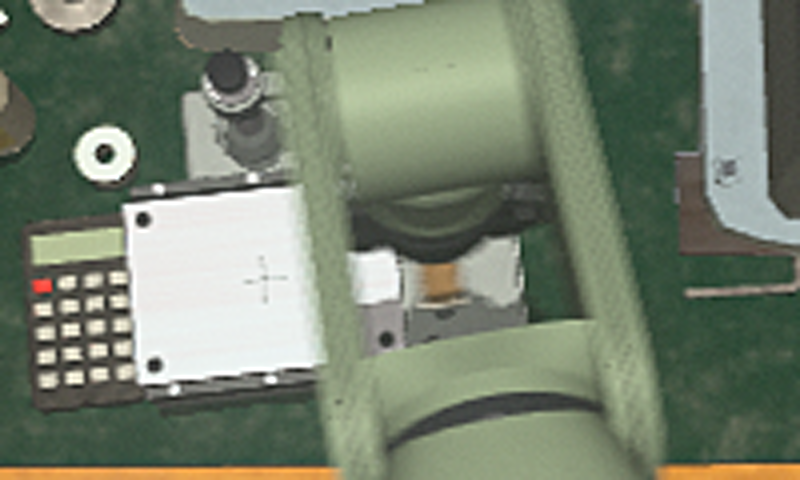

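To row units: 0.04 m is 0.8, 0.03 m is 0.6, 0.125 rad / 1.5708 = 0.0796.

```bash
python3 inch.py '[[0,[0,0.4,0],[0,0,0.0796]],[0,[-0.2,0.8,0],[0,0,0.0789]],[0,[-0.4,0.8,0.2],[0,0,0]],[0,[-0.4,0.8,0.4],[0,0,0]],[0,[0,0.6,0.4],[0,0,0]]]' >/dev/null; python3 inch.py '[[0,[0,0,0],[0,0,0]],[0,[0,0,0],[0,0,0]]]'
python3 - <<'E'
from h import *
to(.474,-.062,.024,-8)
from bench import arm, viewer, probe_bus, ticket
import cv2
f=viewer.grab_frame("top");cv2.imwrite("pics/t5.png",cv2.resize(f["pixels"][180:250,220:345,::-1],None,fx=6,fy=6,interpolation=cv2.INTER_CUBIC))
E
```

```text
time: 10.5
position: [0.4804, -0.061, 0.1311]
eef_rot: [-3.133, 0.227, 0.001]
ft_force: [0.5, 0.3, -0.8]
width: 0.249
gripper_force: 59.6
t 10.5 pos [ 0.4804 -0.061   0.1311] yaw -8.3 tilt z [-4.e-04  6.e-04 -1.e+00] rz -0.0053 shift now [-0.0061  0.002   0.1071] after turn [-0.0062  0.002   0.1071] f [ 0.5  0.3 -0.8] q [-0.15  0.27  1.92  0.    0.96  1.57] w 0.249
```

View pics/t5.png

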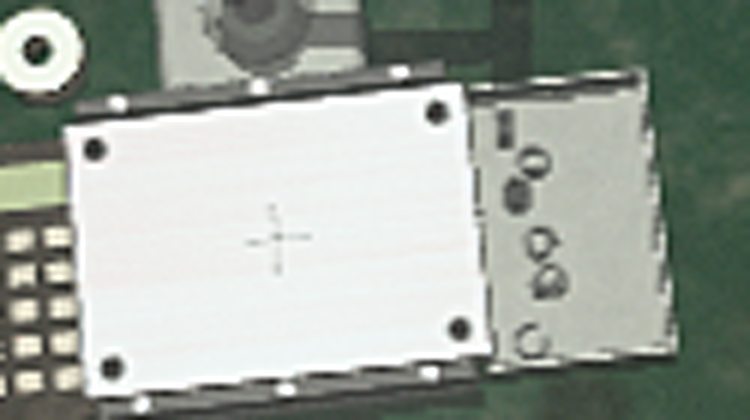

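All six chips are in the pan (pixels x 505–550, y 130–340) and the plate is clean. Next I put the scraper down.

To row units: 0.035 m is 0.7, 0.025 m is 0.5.

```bash
python3 inch.py '[[0,[-0.12,0.02,0.7],[0,0,0]],[0,[0,0,0.7],[0,0,0]],[0,[0,0,0.5],[0,0,0]],[0,[0,0,0.18],[0,0,0]],[0,[0,0,0],[0,0,0]]]'; python3 inch.py '[[0,[0,0,0.02],[0,0,0]],[0,[0,0,0.02],[0,0,0]],[0,[0,0,0.02],[0,0,0]],[0,[0,0,0],[0,0,0]]]'
```

```text
time: 11.05
position: [0.4747, -0.0601, 0.0269]
eef_rot: [-3.134, 0.223, 0.002]
ft_force: [0.2, -0.5, -1.5]
width: 0.247
gripper_force: 59.6
time: 11.45
position: [0.4747, -0.0611, 0.0249]
eef_rot: [3.133, -0.225, 0.002]
ft_force: [0.0, -0.5, -2.6]
width: 0.245
gripper_force: 59.6
```

To row units: 0.001 m is 0.02.

```bash
python3 inch.py '[[0,[0,0,0.02],[0,0,0]],[0,[0,0,0.02],[0,0,0]],[0,[0,0,0],[0,0,0]]]'| sed -n '2p;4p'; python3 inch.py '[[0,[0,0,0.02],[0,0,0]],[0,[0,0,0],[0,0,0]],[0,[0,0,0],[0,0,0]]]' | sed -n '2p;4p'
```

```text
position: [0.4743, -0.061, 0.0222]
ft_force: [-0.1, -0.8, -2.1]
position: [0.4743, -0.061, 0.022]
ft_force: [-2.8, 0.7, 6.3]
```

To row units: -0.05 m is -1, -0.04 m is -0.8.

```bash
python3 inch.py '[[0.55,[0,0,0],[0,0,0]],[0.55,[0,0,0],[0,0,0]],[0.55,[0,0,0],[0,0,0]],[0.55,[0,0,0],[0,0,0]]]' 40; python3 inch.py '[[0.55,[0,0,-0.6],[0,0,0]],[0.55,[0,0,-0.8],[0,0,0]],[0.55,[0,0,-1],[0,0,0]],[0.55,[0,0,-1],[0,0,0]],[0.55,[0,0,-1],[0,0,0]]]'
python3 - <<'E'
from h import *
from bench import arm, viewer, probe_bus, ticket
import cv2
to(.6,.15,.25,6)
s=probe_bus.observe();f=viewer.grab_frame("wrist");cv2.imwrite("pics/w6.png",f["pixels"][:,:,::-1]);print(s["position"],s["eef_rot"])
f=viewer.grab_frame("side");cv2.imwrite("pics/s6.png",cv2.resize(f["pixels"][150:290,230:400,::-1],None,fx=4,fy=4,interpolation=cv2.INTER_CUBIC))
E
```

```text
time: 12.45
position: [0.4744, -0.061, 0.0212]
eef_rot: [3.133, -0.225, -0.0]
ft_force: [0.7, -0.9, -0.3]
width: 0.555
gripper_force: 0.0
time: 12.95
position: [0.4739, -0.0609, 0.2433]
eef_rot: [3.133, -0.225, 0.0]
ft_force: [1.4, -0.7, -0.3]
width: 0.552
gripper_force: 0.0
t 12.95 pos [ 0.4739 -0.0609  0.2433] yaw -8.21 tilt z [ 1.e-04 -1.e-04 -1.e+00] rz -0.2479 shift now [ 0.0947 -0.2267 -0.0067] after turn [ 0.1474 -0.1966 -0.0067] f [ 1.4 -0.7 -0.3] q [-0.15  0.16  1.75 -0.    1.23  1.56] w 0.552
[ 0.4739152  -0.06091024  0.24328669] [ 3.13347130e+00 -2.24769101e-01  2.07224974e-04]
```

View pics/s6.png

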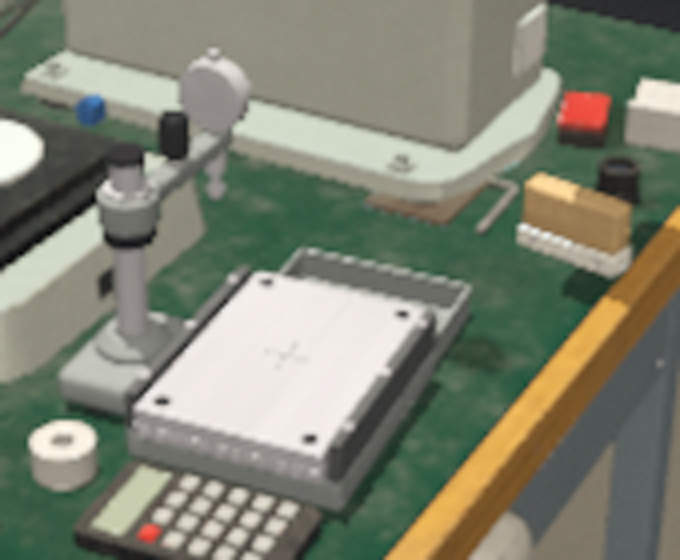

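```bash
python3 - <<'E'
from h import *
def line(n,u,v):
    a=ray(n,u,v,0);b=ray(n,u,v,.3);return a,(b-a)/np.linalg.norm(b-a)
def tri(p,q):
    (a,d),(b,e)=line("top",*p),line("side",*q)
    t=np.linalg.lstsq(np.c_[d,-e],b-a,rcond=None)[0];x,y=a+t[0]*d,b+t[1]*e;return ((x+y)/2).round(4),np.linalg.norm(x-y).round(4)
T=lambda x,y:(200+(x+.5)/4-.5,150+(y+.5)/4-.5)
S=lambda x,y:(230+(x+.5)/4-.5,150+(y+.5)/4-.5)
print("knob mid",tri(T(321,73),S(173,137)))
print("knob top",tri(T(321,65),S(175,117)))
print("dial c",tri(T(406,62),S(212,93)))
print("col cap",tri(T(225,68),S(125,153)))
print("col pred",st(.105,0))
for u,v in((0,0),):pass
for z in(.04,.05,.06,.07,.08,.09,.1):print("foot",z,ray("side",*S(217,197),z).round(4))
E
```

```text
knob mid (array([0.6555, 0.1769, 0.1493]), np.float64(0.0005))
knob top (array([0.6556, 0.1755, 0.1628]), np.float64(0.0024))
dial c (array([0.6593, 0.1259, 0.1579]), np.float64(0.0012))
col cap (array([0.6539, 0.2319, 0.1631]), np.float64(0.0022))
col pred [0.6544248  0.22997549]
foot 0.04 [0.6986 0.0594 0.04  ]
foot 0.05 [0.6886 0.0749 0.05  ]
foot 0.06 [0.6787 0.0904 0.06  ]
foot 0.07 [0.6688 0.106  0.07  ]
foot 0.08 [0.6589 0.1215 0.08  ]
foot 0.09 [0.6489 0.1371 0.09  ]
foot 0.1 [0.639  0.1526 0.1   ]
```

The manual's scale: shifts go in shares of 50 mm and turns go in shares of 90 degrees. Converting my numbers, -0.145 rad / 1.5708 = -0.0923.

```bash
python3 inch.py '[[0.55,[0,0,0],[0,0,-0.0923]],[0.55,[0,0,0],[0,0,-0.0923]],[0.55,[0,0,0],[0,0,-0.0923]],[0.55,[0,0,0],[0,0,-0.0923]],[0.55,[0,0,0],[0,0,-0.0923]]]' >/dev/null; python3 inch.py '[[0.55,[0,0,0],[0,0,-0.0923]],[0.55,[0,0,0],[0,0,-0.0923]],[0.55,[0,0,0],[0,0,-0.0923]],[0.55,[0,0,0],[0,0,-0.0923]],[0.55,[0,0,0],[0,0,-0.0923]]]'>/dev/null; python3 inch.py '[[0.55,[0,0,0],[0,0,-0.0923]],[0.55,[0,0,0],[0,0,-0.0923]],[0.55,[0,0,0],[0,0,0]]]'
python3 -c "
from h import *
to(.6557,.1765,.24,91.6)"
```

```text
time: 14.35
position: [0.474, -0.0609, 0.2403]
eef_rot: [-2.192, -2.249, 0.001]
ft_force: [-0.1, -0.7, -0.2]
width: 0.549
gripper_force: 0.0
t 14.35 pos [ 0.474  -0.0609  0.2403] yaw 91.47 tilt z [-1.5e-03  2.0e-04 -1.0e+00] rz -0.0022 shift now [2.327e-01 1.878e-01 1.000e-04] after turn [2.323e-01 1.883e-01 1.000e-04] f [-0.1 -0.7 -0.2] q [-0.15  0.16  1.76 -0.    1.22 -0.18] w 0.549
```

To row units: 0.035 m is 0.7, 0.025 m is 0.5.

```bash
python3 inch.py '[[0.55,[0.7,0.5,0],[0,0,0]],[0.55,[0.7,0.5,0],[0,0,0]],[0.55,[0.7,0.5,0],[0,0,0]],[0.55,[0.7,0.5,0],[0,0,0]],[0.55,[0.7,0.5,0],[0,0,0]]]' >/dev/null; python3 inch.py '[[0.55,[0.6,0.6,0],[0,0,0]],[0.55,[0.54,0.66,0],[0,0,0]],[0.55,[0,0,0],[0,0,0]],[0.55,[0,0,0],[0,0,0]]]'
python3 - <<'E'
from h import *
from bench import arm, viewer, probe_bus, ticket
import cv2
to(.6557,.1765,.137,91.6)
s=probe_bus.observe();f=viewer.grab_frame("wrist");cv2.imwrite("pics/w7.png",f["pixels"][:,:,::-1]);print(s["position"],s["eef_rot"])
E
```

```text
time: 15.25
position: [0.6561, 0.1762, 0.2394]
eef_rot: [-2.193, -2.248, 0.004]
ft_force: [-1.0, -0.5, -0.3]
width: 0.55
gripper_force: 0.0
t 15.25 pos [0.6561 0.1762 0.2394] yaw 91.42 tilt z [-0.0027 -0.0012 -1.    ] rz -0.0031 shift now [ 4.000e-04 -1.000e-04  1.024e-01] after turn [ 4.000e-04 -1.000e-04  1.024e-01] f [-1.  -0.5 -0.3] q [ 0.25  0.49  1.28 -0.    1.38  0.22] w 0.55
[0.65611192 0.17621751 0.23944718] [-2.19292409 -2.24798659  0.00429766]
```

View pics/w7.png

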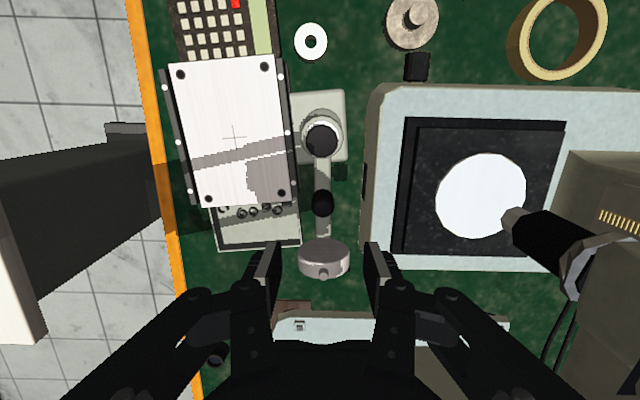

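To row units: 0.04 m is 0.8, 0.035 m is 0.7.

```bash
python3 - <<'E'
from h import *
P=([0.65611,0.17622,0.23945],[-2.19292409,-2.24798659,0.0043])
print("knob",wray(*P,322,203,.155),"cap",wray(*P,322,137,.166),"cross",wray(*P,234,137,.048))
E
python3 inch.py '[[0.55,[0,0,0.8],[0,0,0]],[0.55,[0,0,0.7],[0,0,0]],[0.55,[0,0,0.4],[0,0,0]],[0.55,[0,0,0.14],[0,0,0]],[0.55,[0,0,0],[0,0,0]]]'
```

```text
knob [0.65573505 0.17816672 0.155     ] cap [0.65436508 0.23584385 0.166     ] cross [0.54977439 0.22067989 0.048     ]
time: 15.8
position: [0.6555, 0.1748, 0.139]
eef_rot: [-2.194, -2.248, 0.002]
ft_force: [-0.2, 0.0, -0.0]
width: 0.549
gripper_force: 0.0
```

Now grip the knob.

To row units: 0.002 m is 0.04, 0.001 m is 0.02.

```bash
python3 inch.py '[[0.0,[0.04,0,0.02],[0,0,0]],[0,[0,0,0],[0,0,0]],[0,[0,0,0],[0,0,0]],[0,[0,0,0],[0,0,0]],[0,[0,0,0],[0,0,0]]]' 30;python3 -c "
from h import *
to(.6557,.1765,.137,91.6)"
```

```text
time: 16.3
position: [0.6568, 0.178, 0.1394]
eef_rot: [2.191, 2.249, 0.003]
ft_force: [-0.4, 0.3, 3.0]
width: 0.224
gripper_force: 29.3
t 16.3 pos [0.6568 0.178  0.1394] yaw 91.49 tilt z [ 2.2e-03  4.0e-04 -1.0e+00] rz -0.0019 shift now [-0.0015 -0.0012  0.0024] after turn [-0.0015 -0.0012  0.0024] f [-0.4  0.3  3. ] q [ 0.25  0.55  1.43 -0.    1.16  0.22] w 0.224
```

To row units: -0.00412 m is -0.0824, 0.00015 m is 0.003, 0.075 rad / 1.5708 = 0.0477.

```bash
python3 inch.py '[[0,[0.003,-0.0824,0],[0,0,0.0477]],[0,[0.003,-0.0824,0],[0,0,0.0477]],[0,[0.003,-0.0824,0],[0,0,0.0477]],[0,[0.003,-0.0824,0],[0,0,0.0477]],[0,[0.003,-0.0824,0],[0,0,0.0477]]]'|sed -n '2p;4p';python3 inch.py '[[0,[0.003,-0.0824,0],[0,0,0.0477]],[0,[0.003,-0.0824,0],[0,0,0.0477]],[0,[0.003,-0.0824,0],[0,0,0.0477]],[0,[0.003,-0.0824,0],[0,0,0.0477]],[0,[0.003,-0.0824,0],[0,0,0.0477]]]'|sed -n '2p;4p';python3 inch.py '[[0,[0.003,-0.0824,0],[0,0,0.0477]],[0,[0.003,-0.0824,0],[0,0,0.0477]],[0,[0.003,-0.0824,0],[0,0,0.0477]],[0,[0.003,-0.0824,0],[0,0,0.0477]],[0,[0,0,0],[0,0,0]]]'
python3 -c "
from h import *
to(*st(.05,0),.137,6)
from bench import arm, viewer, probe_bus, ticket
d=probe_bus.observe()['position'][:2]-st(.105,0);print(np.linalg.norm(d),np.degrees(np.arctan2(d[1],d[0])))"
```

```text
position: [0.6367, 0.1808, 0.1388]
ft_force: [1.3, -0.9, 2.3]
position: [0.619, 0.1908, 0.1388]
ft_force: [1.4, -2.0, 4.1]
time: 17.8
position: [0.6081, 0.2036, 0.1387]
eef_rot: [3.023, 0.848, 0.001]
ft_force: [0.8, -2.7, 2.8]
width: 0.217
gripper_force: 29.4
t 17.8 pos [0.6081 0.2036 0.1387] yaw 31.34 tilt z [ 0.0011 -0.0013 -1.    ] rz 0.4422 shift now [ 0.0036 -0.022   0.0016] after turn [-0.0062 -0.0214  0.0016] f [ 0.8 -2.7  2.8] q [ 0.31  0.49  1.54 -0.    1.11  1.33] w 0.217
0.053336662545198636 -150.30882688740422
```

To row units: -0.00408 m is -0.0816, 0.00015 m is 0.003, 0.074 rad / 1.5708 = 0.0471.

```bash
python3 inch.py '[[0,[0.003,-0.0816,0],[0,0,0.0471]],[0,[0.003,-0.0816,0],[0,0,0.0471]],[0,[0.003,-0.0816,0],[0,0,0.0471]],[0,[0.003,-0.0816,0],[0,0,0.0471]],[0,[0.003,-0.0816,0],[0,0,0.0471]]]'|sed -n '2p;4p'; python3 inch.py '[[0,[0.003,-0.0816,0],[0,0,0.0471]],[0,[0,0,0],[0,0,0]],[0,[0,0,0],[0,0,0]]]'
python3 -c "
from h import *
to(*st(.05,0),.137,6)
from bench import arm, viewer, probe_bus, ticket
d=probe_bus.observe()['position'][:2]-st(.105,0);print(np.linalg.norm(d),np.degrees(np.arctan2(d[1],d[0])))"
```

```text
position: [0.6009, 0.2219, 0.1384]
ft_force: [0.7, -4.9, 3.6]
time: 18.6
position: [0.6003, 0.2263, 0.1383]
eef_rot: [3.136, 0.164, 0.0]
ft_force: [0.3, -5.4, 3.2]
width: 0.218
gripper_force: 29.4
t 18.6 pos [0.6003 0.2263 0.1383] yaw 6.0 tilt z [ 3.0e-04 -1.2e-03 -1.0e+00] rz 0.0 shift now [-0.0008  0.002   0.0013] after turn [-0.0008  0.002   0.0013] f [ 0.3 -5.4  3.2] q [ 0.34  0.49  1.54 -0.    1.12  1.81] w 0.218
0.05422908603362067 -176.09939292478626
```

To row units: 0.005 m is 0.1, 0.004 m is 0.08.

```bash
python3 inch.py '[[0,[0,0.02,0.1],[0,0,0]],[0,[0,0.02,0.1],[0,0,0]],[0,[0,0,0.1],[0,0,0]],[0,[0,0,0.1],[0,0,0]],[0,[0,0,0.08],[0,0,0]]]'|sed -n '2p;4p'; python3 inch.py '[[0,[0,0,0],[0,0,0]],[0,[0,0,0],[0,0,0]]]'
python3 - <<'E'
from h import *
to(*st(.05,0),.100,6)
from bench import arm, viewer, probe_bus, ticket
import cv2
f=viewer.grab_frame("side");cv2.imwrite("pics/s8.png",cv2.resize(f["pixels"][160:280,230:370,::-1],None,fx=5,fy=5,interpolation=cv2.INTER_CUBIC))
f=viewer.grab_frame("wrist");cv2.imwrite("pics/w8.png",f["pixels"][:,:,::-1])
E
```

```text
position: [0.6004, 0.2254, 0.1138]
ft_force: [0.3, -1.3, 4.0]
time: 19.3
position: [0.6004, 0.2254, 0.1133]
eef_rot: [-3.137, -0.162, 0.0]
ft_force: [3.4, 0.8, -2.9]
width: 0.227
gripper_force: 29.3
t 19.3 pos [0.6004 0.2254 0.1133] yaw 5.9 tilt z [-1.e-04  1.e-04 -1.e+00] rz -0.0017 shift now [-0.0008  0.0011  0.0133] after turn [-0.0008  0.0011  0.0133] f [ 3.4  0.8 -2.9] q [0.34 0.51 1.57 0.   1.06 1.81] w 0.227
```

View pics/s8.png

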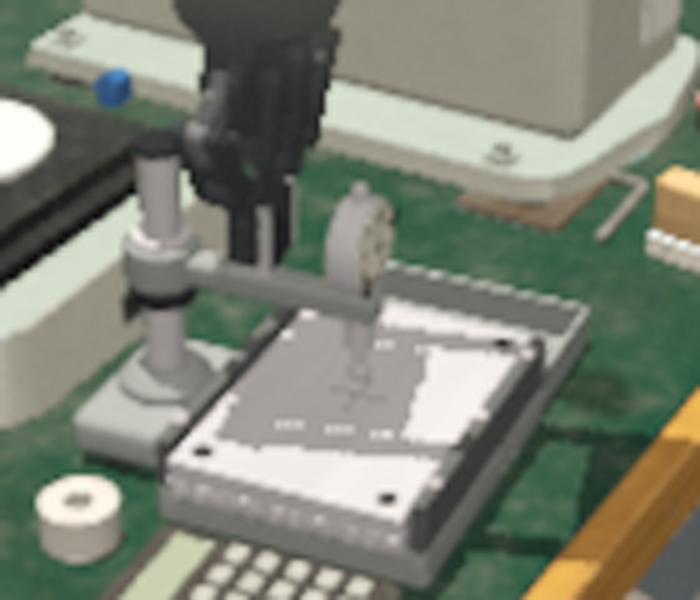

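To row units: 0.004 m is 0.08, 0.003 m is 0.06.

```bash
python3 inch.py '[[0,[0,0,0.08],[0,0,0]],[0,[0,0,0.06],[0,0,0]],[0,[0,0,0.04],[0,0,0]],[0,[0,0,0.04],[0,0,0]],[0,[0,0,0],[0,0,0]]]'; 
python3 - <<'E'
from h import *
from bench import arm, viewer, probe_bus, ticket
import cv2
for z in(.053,.058,.063): print(ray("side",301.2,235.2,z), ray("side",300.9,238.9,.048))
f=viewer.grab_frame("side");cv2.imwrite("pics/s9.png",cv2.resize(f["pixels"][190:250,270:330,::-1],None,fx=10,fy=10,interpolation=cv2.INTER_CUBIC))
to(*st(.05,0),.100,6)
E
```

```text
time: 19.9
position: [0.6004, 0.2254, 0.1034]
eef_rot: [-3.137, -0.161, -0.001]
ft_force: [2.2, 0.3, 2.1]
width: 0.22
gripper_force: 30.1
[0.55116207 0.21488853 0.053     ] [0.54739551 0.222736   0.048     ]
[0.54725228 0.22160403 0.058     ] [0.54739551 0.222736   0.048     ]
[0.54334249 0.22831952 0.063     ] [0.54739551 0.222736   0.048     ]
t 19.95 pos [0.6004 0.2253 0.1034] yaw 5.89 tilt z [ 6.e-04  3.e-04 -1.e+00] rz -0.002 shift now [-0.0008  0.001   0.0034] after turn [-0.0008  0.001   0.0034] f [2.4 1.2 2.6] q [0.34 0.52 1.58 0.   1.04 1.81] w 0.224
```

View pics/s9.png

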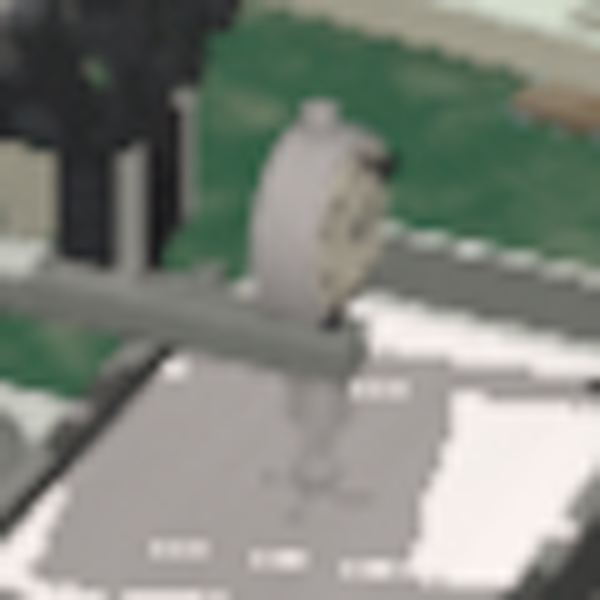

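To row units: 0.001 m is 0.02.

```bash
python3 inch.py '[[0,[0,0,0.02],[0,0,0]],[0,[0,0,0.02],[0,0,0]],[0,[0,0,0.02],[0,0,0]],[0,[0,0,0],[0,0,0]]]'; python3 inch.py '[[0.5,[0,0,0],[0,0,0]],[0.5,[0,0,0],[0,0,0]],[0.5,[0,0,0],[0,0,0]]]'; python3 inch.py '[[0.5,[0,0,-0.6],[0,0,0]],[0.5,[0,0,-0.8],[0,0,0]],[0.5,[0,0,-1],[0,0,0]],[0.5,[0,0,-1],[0,0,0]],[0.5,[0,0,0],[0,0,0]]]'
python3 -c "
from h import *
to(.33,.2,.27,6)"
```

```text
time: 20.35
position: [0.6004, 0.2254, 0.1004]
eef_rot: [-3.137, -0.161, -0.001]
ft_force: [0.4, 0.9, 5.0]
width: 0.22
gripper_force: 30.2
time: 20.65
position: [0.5994, 0.2249, 0.0993]
eef_rot: [3.137, 0.161, -0.004]
ft_force: [-1.0, -0.3, -0.7]
width: 0.499
gripper_force: 0.0
time: 21.15
position: [0.603, 0.2262, 0.2785]
eef_rot: [-3.133, -0.161, -0.022]
ft_force: [-0.5, 0.1, 0.8]
width: 0.498
gripper_force: 0.0
t 21.15 pos [0.603  0.2262 0.2785] yaw 5.89 tilt z [ 0.0139  0.0049 -0.9999] rz -0.0019 shift now [-0.2744 -0.002   0.0045] after turn [-0.2744 -0.0025  0.0045] f [-0.5  0.1  0.8] q [ 0.34  0.4   1.32 -0.    1.4   1.81] w 0.498
```

To row units: -0.04 m is -0.8.

```bash
python3 inch.py '[[0.5,[-0.8,0,0],[0,0,0]],[0.5,[-0.8,0,0],[0,0,0]],[0.5,[-0.8,0,0],[0,0,0]],[0.5,[-0.8,0,0],[0,0,0]],[0.5,[0,0,0],[0,0,0]]]' >/dev/null; python3 inch.py '[[0.5,[0,0,0],[0,0.0891,0]],[0.5,[0,0,0],[0,0.0891,0]],[0.5,[0,0,0],[0,0.0891,0]],[0.5,[0,0,0],[0,0.0891,0]],[0.5,[0,0,0],[0,0.0891,0]]]'>/dev/null;python3 inch.py '[[0.5,[0,0,0],[0,0.0891,0]],[0.5,[0,0,0],[0,0.0891,0]],[0.5,[0,0,0],[0,0.0891,0]],[0.5,[0,0,0],[0,0,0]]]'
python3 -c "
from h import *
to(*st(-.11,0),.11)"
```

```text
time: 22.55
position: [0.4593, 0.1393, 0.3278]
eef_rot: [-2.653, -0.216, -1.435]
ft_force: [-0.1, -0.8, -0.7]
width: 0.499
gripper_force: 0.0
t 22.55 pos [0.4593 0.1393 0.3278] yaw 7.26 tilt z [ 0.8214  0.1709 -0.5441] rz 0 shift now [-0.1879 -0.0626  0.1148] after turn [-0.1879 -0.0626  0.1148] f [-0.1 -0.8 -0.7] q [ 0.35 -0.25  2.29 -0.87  0.16  2.56] w 0.499
```

To row units: -0.14 rad / 1.5708 = -0.0891.

```bash
python3 inch.py '[[0.5,[0,0,0],[0,-0.0891,0]],[0.5,[0,0,0],[0,-0.0891,0]],[0.5,[0,0,0],[0,-0.0891,0]],[0.5,[0,0,0],[0,-0.0891,0]],[0.5,[0,0,0],[0,-0.0891,0]]]'>/dev/null;python3 inch.py '[[0.5,[0,0,0],[0,-0.0891,0]],[0.5,[0,0,0],[0,-0.0891,0]],[0.5,[0,0,0],[0,-0.0891,0]],[0.5,[0,0,0],[0,0,0]]]' >/dev/null
cat >> h.py <<'E'
def fix(yaw):
    from bench import arm, viewer, probe_bus, ticket
    Rt=R.from_rotvec(probe_bus.observe()["eef_rot"]);y=np.radians(yaw)
    G=R.from_matrix(np.array([[np.cos(y),np.sin(y),0],[np.sin(y),-np.cos(y),0],[0,0,-1]]))
    print("fix",(Rt.inv()*G).as_rotvec().round(4))
E
python3 -c "
from h import *
to(*st(-.07,0),.25);fix(6)"
```

```text
t 23.45 pos [0.4707 0.1307 0.3284] yaw 8.35 tilt z [ 0.0437  0.0196 -0.9989] rz 0 shift now [ 0.0177 -0.0776  0.0803] after turn [ 0.0177 -0.0776  0.0803] f [-1.1  0.1 -0.5] q [0.24 0.11 1.6  0.01 1.39 1.67] w 0.499
fix [-0.0139 -0.0458  0.0414]
```

To row units: -0.04 m is -0.8, 0.02 m is 0.4, -0.145 rad / 1.5708 = -0.0923.

```bash
python3 inch.py '[[1,[0,0,0],[-0.0089,-0.0293,0.0261]],[1,[0.36,-0.8,0.4],[0,0,-0.0923]],[1,[0,0,0],[0,0,-0.0923]],[1,[0,0,0],[0,0,-0.0923]],[1,[0,0,0],[0,0,-0.0923]]]' >/dev/null;python3 inch.py '[[1,[0,0,0],[0,0,-0.0923]],[1,[0,0,0],[0,0,-0.0923]],[1,[0,0,0],[0,0,-0.0923]],[1,[0,0,0],[0,0,-0.0923]],[1,[0,0,0],[0,0,-0.0923]]]'>/dev/null;python3 inch.py '[[1,[0,0,0],[0,0,-0.0923]],[1,[0,0,0],[0,0,-0.0923]],[1,[0,0,0],[0,0,-0.0923]],[1,[0,0,0],[0,0,-0.0923]],[1,[0,0,0],[0,0,-0.0923]]]'>/dev/null;python3 inch.py '[[1,[0,0,0],[0,0,-0.0923]],[1,[0,0,0],[0,0,-0.0923]],[1,[0,0,0],[0,0,-0.0923]],[1,[0,0,0],[0,0,-0.0923]],[1,[0,0,0],[0,0,-0.0923]]]' >/dev/null;python3 inch.py '[[1,[0,0,0],[0,0,-0.0923]],[1,[0,0,0],[0,0,-0.0923]],[1,[0,0,0],[0,0,0]]]'
python3 -c "
from h import *
to(*st(-.08,0),.165,186);fix(186)"
```

```text
time: 25.75
position: [0.4802, 0.1715, 0.3098]
eef_rot: [-0.013, 3.138, 0.001]
ft_force: [0.1, -0.6, 0.4]
width: 1.003
gripper_force: 0.0
t 25.75 pos [0.4802 0.1715 0.3098] yaw -179.51 tilt z [ 4.e-03  4.e-04 -1.e+00] rz -0.0962 shift now [0.01   0.0392 0.1448] after turn [0.0062 0.04   0.1448] f [ 0.1 -0.6  0.4] q [ 0.32  0.17  1.57 -0.    1.4  -1.26] w 1.003
fix [ 0.0002  0.004  -0.0962]
```

To row units: 0.04 m is 0.8, 0.035 m is 0.7, -0.096 rad / 1.5708 = -0.0611.

```bash
python3 inch.py '[[1,[0.12,0.4,0.6],[0,0.0025,-0.0611]],[1,[0,0.4,0.8],[0,0,0]],[1,[0,0,0.8],[0,0,0]],[1,[0,0,0.7],[0,0,0]],[1,[0,0,0],[0,0,0]]]'
cat > dial.py <<'E'
from h import *
from bench import arm, viewer, probe_bus, ticket
import cv2
s=probe_bus.observe();f=viewer.grab_frame("wrist");g=f["pixels"].copy();cv2.imwrite("pics/dial.png",g[:,:,::-1])
T=np.eye(4);T[:3,:3]=R.from_rotvec(s["eef_rot"]).as_matrix();T[:3,3]=s["position"]
E=T@f["hand_eye"];K=f["mtx"]
def pr(P):
    q=(np.asarray(P)-E[:3,3])@E[:3,:3];q=np.c_[q[...,0],-q[...,1],-q[...,2]]@K.T;return q[:,:2]/q[:,2:]
np.savez("d.npz",E=E,K=K,g=g)
e=np.radians(YAW)
c=np.array([*st(-.008,0),.119]);l=np.array([-np.sin(e),np.cos(e),0])
# rectify 70x70mm window of the dial plane at 0.25 mm/px; image right = -y (as seen from the front)
n=280;uu,vv=np.meshgrid((np.arange(n)-n/2)*.00025,(np.arange(n)-n/2)*.00025)
P=c-uu[...,None]*l-vv[...,None]*[0,0,1]
m=pr(P.reshape(-1,3)).reshape(n,n,2).astype(np.float32)
r=cv2.remap(g,m[...,0],m[...,1],cv2.INTER_CUBIC);cv2.imwrite("pics/rect.png",r[:,:,::-1])
print("dial centre px",pr(c[None]),"up",pr((c+[0,0,.024])[None]))
gr=cv2.cvtColor(r,cv2.COLOR_RGB2GRAY)
small=cv2.resize(gr,(56,35),interpolation=cv2.INTER_AREA)
for row in small:print("".join("@%#*+=-:. "[min(9,int(x)*10//256)] for x in row))
E
python3 dial.py
```

```text
time: 26.25
position: [0.4691, 0.2098, 0.1607]
eef_rot: [0.159, -3.128, 0.006]
ft_force: [-1.0, 0.3, -0.2]
width: 0.999
gripper_force: 0.0
dial centre px [[323.70561683 307.65754814]] up [[323.77824486 330.32720275]]
##%@@@@@@@@@@@@@@@%*=-.. +#**##.  ..-+*%@@@@@@@@@@@@@@@%
##%%%%%%*++++++=-..      =****=.       .:-++++*%%%%%%%%%
%%####%*-::::::....      .:::.      .....:::::=#########
%%%###%+-::::-:....                 .....:-:::-#########
%%%###%=-:::--:....       .....      ....:--::-*########
%%#####=:::--::... ..:-----=====---:.....::--:-+########
%%##%%#-:::=-:....:-===-=-----=+=-++=-:::::-=::=########
######*--:-=-:.:-=++----======++=----++=-::-=--=*#######
******+++++-::-+*=====++***##*****+====+*=--=+++********
++++**+***+--=*++==******+***++****#*+==+*+==***+++++**+
**********+-=**=++**#*++++++*+++++*#***+=+*+=+*******###
%%%%%%%%%%=+**++***+**++++++++++++**+****++***%%%%%%%%%%
%%%%%%%%%#+**++***++++++++++++++++++++****+#%%@%%%%%%%%%
---------+***+*#*++++++++++++++++++++++*###%@@%-::::::::
         -**++##**++++++++++++++++++++**##@%%%+         
         :#*+*#***++++++++**
[... 390 characters left out ...]
+**++++++++##++********=.            
             :=+***###+++++**+*%*+*#****+:.             
              .:+#%%#****++**++##***#*+-.               
               .*%@%**********+*#**+=-:                 
               :%@*::-************:..                   
               :**.  :************                      
                :.   .************.                     
                     .**+******+*#.                     
                     .***********#.                     
                     .***********#.                     
                     .###########%.                     
                     .#%#########%.                     
                     .#%########%%.
```

```bash
python3 inch.py '[[1,[0,0,-0.6],[0,0,0]],[1,[0,0,-0.6],[0,0,0]],[1,[0,0,0],[0,0,0]],[1,[0,0,0],[0,0,0]]]' | sed -n '2p;4p'; python3 -c "
from bench import arm, viewer, probe_bus, ticket
print(ticket.close_job())"
```

```text
position: [0.4739, 0.2112, 0.2278]
ft_force: [-0.6, 0.5, -0.1]
the job is handed in; nothing more can be done
None
```

The job is handed in: six chips in the pan, the scraper upright on the bench, and the foot on the cross reading about 4.4 mm (limits 2–6 mm); no verdict was returned, and I viewed 12 pictures against the limit of 10.

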